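# Unsnap and push open a dust extractor's filter cover

### The arm

A 7-joint arm with a two-finger parallel gripper is mounted at the origin on the work surface. World frame = base frame: x ahead of the robot, y to its left, z up, the work surface at z = 0. Lengths are in m, angles in rad, forces in N, time in s.
With the tool pointing down it reaches from about 0.4 to 0.85 m from the base axis. Payload 4.5 kg.
Tool frame: the origin (TCP) lies on the centre line of the jaws, within the pads' length; the fingertips stand 11 mm ahead of it and the grasp point (between the pads) lies 8 mm behind it; z points along the fingers, y is the line along which they close (so a half turn about z gives the same grasp; the last joint's range is limited). The gripper opens to 88 mm and grips with 3 to 60 N. Pads are 18 mm wide; open, the fingers measure 123 mm over their backs; the gripper's body (75 mm by 187 mm) begins 45 mm behind the grasp point.
Start: joints at [-1.271, 0.689, -0.195, 1.565, 0.157, 0.902, -0.215], TCP at [0.164, 0.603, 0.25] pointing down, gripper open.
Joint ranges: [-3.01, 3.01], [-0.46, 2.08], [-1.47, 1.51], [0.13, 2.56], [-1, 4.14], [0.04, 2.09], [-2.66, 2.66]. Speed limits (rad/s): [2.57, 2.57, 3.14, 3.14, 3.14, 3.14, 3.14].

### API

Orientations are given as a unit quaternion [x, y, z, w].
In Python, from plant import * gives the robot as it stands. The module is installed in compiled form; this text tells all that it offers.
- The arm moves only by the tool send_rows, never from a script. Its argument "motion" is a list of rows, each an object of numbers: "x", "y", "z": the shift along the tool's x, y, z in cm; "rx", "ry", "rz": the turn, a rotation vector about the tool's x, y, z in rad; "jaw": the finger opening in cm, from 0 to 8.81. In form: [{"x": .., "y": .., "z": .., "rx": .., "ry": .., "rz": .., "jaw": ..}, ...]. A call has exactly 5 rows; each row shifts and turns the commanded pose from where the row before left it, along the tool's axes as they then stand; what a row does not reach is not made up. A row lasts 1/10 s, in which the tool goes at most 50 mm and 8.59 degrees, less where a joint would pass 70% of its speed; a pose out of reach is approached as far as the arm can. A call is refused whole if a number of a shift passes 5 or a number of a turn 0.15, either way. A call with a gripper value outside its range is refused whole. The fingers move at their own pace and stop on an object; "grip_force" is the grip in N (left out, the last holds). Time passes only in rows, so rows that do not move let the fingers close, or fill a call up. It gives the time, the measured TCP pose, the force, the opening and the grip force at its end, in the units of the state.
- get_state(): the state, without advancing time (a new reading comes with each control period).
- snapshot(name): name is "scene" or "top" or "wrist"; returns a dict with "img" (420x560x3 uint8, red, green, blue), "vertical_fov" (degrees; the focal length in pixels is half the picture's height over the tangent of half this angle, whatever the lens; pixels are square), "cx", "cy" (the principal point, pixels), "extrinsics" (4x4, takes a point from camera to world coordinates). Camera axes: x right, y up, looking along -z (the intrinsics and any distortion apply to the point x, -y, -z); pixel columns grow to the right and rows downward; lengths in m; the calibration is good to about 2 mm. The wrist camera is an equidistant fisheye: a pixel r from the principal point sees the ray r / f radians off the axis. A picture is of the moment at which its call begins. There is no depth.
- finish_job(): hands the job in; it is judged then, once.
The state is a dict: "clock": time; "q": joint angles; "qd": joint speeds; "joint_torque": joint torques, N m; "tool_pos": TCP position; "eef_rot": TCP orientation; "contact_force": force on the tool from outside, world axes, zero at the start; "moment": the same for the moment, N m; "opening": opening from 0.0 (shut) to 1.0 (fully open); "finger_force": force on a finger pad.
Only numpy, scipy, OpenCV 4.12 (cv2) and the standard library are available. Lean on these libraries where they do the work, as an engineer would, in place of code of your own. Each camera call takes 0.05 s, during which the arm holds its last target. There are 200 camera calls.

### The job

On the blue bench dust extractor, press the orange snap tab fully in, then push the released white cover along its guides, away from the tab, until the pleated paper filter lies completely uncovered. Leave the cover lying flat on the extractor's rear deck; only push it, never lift it, and leave the other things on the table where they are.

Things in the scene. Friction and masses are not known exactly. Their poses are not given: they have to be found in the camera images.
- extractor: fixed blue box with a flat deck 90 mm above the table, 150 mm wide. Origin: on the table, under the middle of the cover's seat. Its +x axis is the direction in which the cover slides off, away from the tab, y its left, z up; the box reaches from x = -112 to +175 mm. Tab, cover and guides are centred on y = 0
- filter_mid (a point): middle of the filter opening, level with the deck: the opening is 68 mm (extractor's x) by 88 mm (y), at x = -24 to +44 mm in the extractor's frame; white pleated paper lies 10 mm down in it, hidden by the cover at the start
- guide_end (a point): inner top corner, at the +x end, of the left aluminium lip. Lips on both sides (x = -52 to +48 mm, from y = 48 mm outwards, top 13.5 mm above the deck) hold the seated cover's edges down with 2.5 mm play. Grey guide walls under them, y = 57 to 69 mm either side and 10.5 mm high, run on to x = 172 mm. All fixed
- stop_bar (a point): top middle of the inner face of the grey stop bar, 12 mm high, across the rear deck at x = 164 mm in the extractor's frame; it stops the cover after a slide of about 112 mm
- tab (a joint): how far the snap tab is pressed, m: about 0 = out (cover locked), 0.010 = fully in. It moves straight down, resists with a steady 5 N or so, and stays in where it is pushed. The cover is free once the tab is at least 8 mm in
- tab_top (a point): centre of the top face of the orange snap tab: 30 mm (extractor's x) by 40 mm (y), standing 12 mm proud of the deck when out, 2 mm when fully in; at x = -80 mm in the extractor's frame, its edge 13 mm from the cover. An orange hook joined to it stands in the cover's window and locks the cover
- rib_top (a point): centre of the top edge of the black rib on the loose white cover (plate 104 mm in x, 110 mm in y, 8 mm thick, about 160 g). Rib: 8 mm thick (x), 64 mm long (y), 14 mm above the plate, 37 mm from the plate's edge nearest the tab. Seated at x = -15 mm in the extractor's frame, 112 mm above the table; filter wholly uncovered from x = 81 mm; stop at x = 97 mm
- seed_jar: bystander: amber glass jar of seeds, 64 mm across, 100 mm tall, steel lid; origin under its centre; stands loose near the extractor's left side
- foil_tray: bystander: small aluminium tray, 100 x 75 x 35 mm; origin under its centre; loose near the extractor's right side
- tape_roll: bystander: roll of yellow tape lying flat, 90 mm across, 22 mm tall; origin under its centre; loose near the left rear of the extractor
- tile_stack: bystander: stack of wooden tiles, about 65 x 65 x 60 mm; origin under its centre; loose near the right rear of the extractor
- pencil_case: bystander: grey pencil case, 75 x 190 x 45 mm; origin under its centre; to the right, near the robot
- brush_pot: bystander: terracotta pot, 72 mm across, with three brushes, 120 mm tall in all; origin under its centre; to the left, near the robot
- file: bystander: flat file with wooden handle, 355 mm long, lying on the left of the table, 22 mm tall; origin under its middle
There are look-alikes about, which are no part of the job. Of the things shaped like the part that bears rib_top, the white one is meant.

How it is judged:
By the outcome, as a careful person would: the job done as asked, in the order asked, and still so for the second after the job is handed in, with the robot touching nothing.
It also fails if it takes over 38 s, if anything falls off the work surface, if the arm or the gripper's body presses on something with over 40 N, if the wrist force passes 120 N, or if a joint passes its speed limit or range.

## Working session

There is one attempt and no reset: what is moved stays moved. The work goes in short steps, Python scripts to look and compute and a tool call to move; the robot and the scene stay as the last step left them, time stands still between calls to the robot, and variables do not carry over. Pictures are saved under pics/ and viewed, at most 10 in all, crops included, and the job is handed in when it is done.

Besides the shell and the picture viewer there is one more tool, called after "Emit:" by a JSON object that holds its "api" and its "payload", one argument or row to a line. send_rows: Moves the arm, as the interface text tells. Its arguments: {"type":"object","properties":{"motion":{"type":"array"},"grip_force":{"type":"number"}},"required":["motion"]}

```bash
mkdir -p pics
cat > h.py <<'E'
from plant import *
import numpy as np, cv2, pickle
def snap(n,f):
    s=snapshot(n); pickle.dump(s,open(f'pics/{f}.pkl','wb')); cv2.imwrite(f'pics/{f}.png',s['img'][:,:,::-1]); return s
def load(f): return pickle.load(open(f'pics/{f}.pkl','rb'))
def foc(s): return 210/np.tan(np.radians(s['vertical_fov'])/2)
def ray(s,u,v):
    f=foc(s); d=np.array([(u-s['cx'])/f,-(v-s['cy'])/f,-1.]); E=np.array(s['extrinsics']); return E[:3,3],E[:3,:3]@d
def atz(s,u,v,z):
    o,d=ray(s,u,v); return o+d*(z-o[2])/d[2]
def proj(s,p):
    E=np.array(s['extrinsics']); c=E[:3,:3].T@(np.array(p)-E[:3,3]); f=foc(s); return s['cx']+f*c[0]/-c[2], s['cy']-f*c[1]/-c[2]
def crop(f,x0,y0,x1,y1,k,out):
    s=load(f); cv2.imwrite(f'pics/{out}.png',cv2.resize(s['img'][y0:y1,x0:x1,::-1],None,fx=k,fy=k,interpolation=cv2.INTER_CUBIC))
E
python3 - <<'E'
from h import *
a=snap('scene','s0');b=snap('top','t0')
for s in (a,b): print({k:v for k,v in s.items() if k!='img'})
cv2.imwrite('pics/both.png',cv2.resize(np.hstack([a['img'],b['img']])[:,:,::-1],(800,300)))
s=get_state();print(s['clock'],s['tool_pos'],s['eef_rot'],s['opening'])
E
```

```text
{'vertical_fov': 55.28979821452064, 'cx': 276.29477882119926, 'cy': 208.4097813320904, 'extrinsics': array([[-0.14641097, -0.61853721,  0.77199453,  1.66683619],
       [ 0.98914611, -0.08175642,  0.12208954,  0.19336667],
       [-0.01240141,  0.78149063,  0.62379371,  0.99509139],
       [ 0.        ,  0.        ,  0.        ,  1.        ]])}
{'vertical_fov': 55.8041172935898, 'cx': 269.4845349666785, 'cy': 204.96486583155362, 'extrinsics': array([[-2.66286755e-02,  9.87827185e-01, -1.53259145e-01,
         3.35154863e-01],
       [-9.99602118e-01, -2.77392799e-02, -5.11248059e-03,
         3.02025708e-04],
       [-9.30154563e-03,  1.53062027e-01,  9.88172807e-01,
         1.40509124e+00],
       [ 0.00000000e+00,  0.00000000e+00,  0.00000000e+00,
         1.00000000e+00]])}
0.1 [0.16402757 0.602516   0.24898684] [ 1.32439022e-01  9.91190805e-01 -8.30706253e-04 -6.62214026e-05] 0.9973390133647927
```

View pics/t0.png

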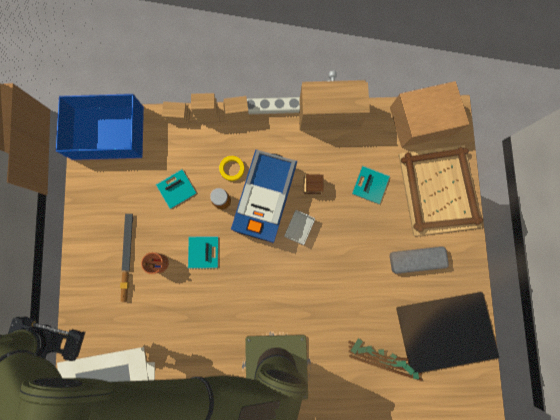

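View pics/s0.png

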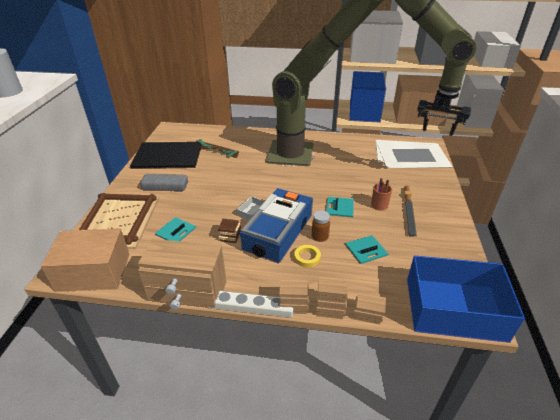

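The top picture shows the blue extractor at about (265,197), with an orange tab at (255,227) and a white cover with a black rib at (262,207). Teal look-alike plates lie at (176,188), (204,252) and (370,184), and there is a grey-white sheet at (105,370). The white cover on the extractor is the one I want. In the scene view the extractor is at (279,222), the tab at (292,196) and the cover at (282,207). Next is a close crop of each view.

Run:
```python
from h import *
crop('t0',220,140,310,250,5,'a1'); crop('s0',235,180,325,265,6,'a2')
a=cv2.imread('pics/a1.png');b=cv2.imread('pics/a2.png');
b=cv2.resize(b,(350,330));c=np.zeros((550,800,3),np.uint8);c[:,:450]=a;c[:330,450:]=b;cv2.imwrite('pics/a.png',c)
```

```text
(no output)
```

View pics/a.png

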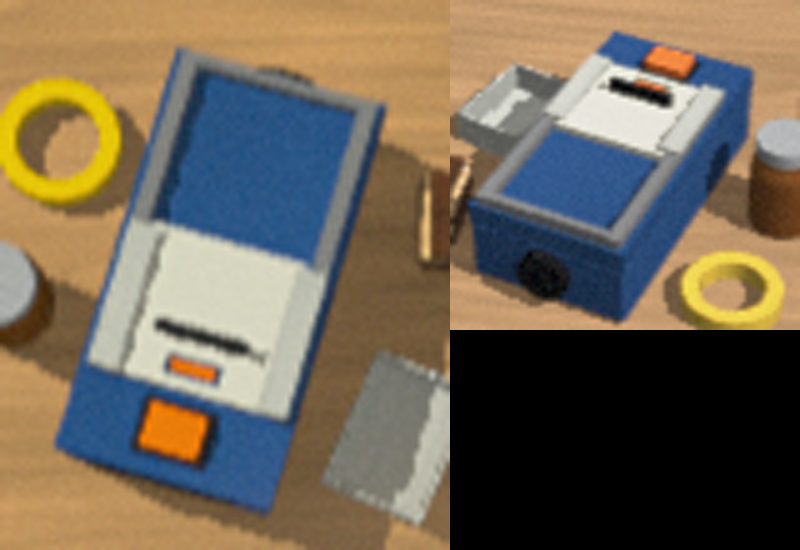

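The crop confirms the choice. In crop pixels, the orange tab's centre is at (175,432), the rib at (203,337), the hook in its window at (192,370), and the deck corners at (57,447), (268,512), (180,48) and (384,105). I'll fit the extractor pose from both views.

```bash
cat > fit.py <<'E'
from h import *
from scipy.optimize import least_squares
t=load('t0');s=load('s0')
T=lambda u,v:((u+.5)/5-.5+220,(v+.5)/5-.5+140)
S=lambda u,v:((u-450)/3.889-.4+235,v/3.882-.4+180)
obs=[(t,T(57,447),(-.112,.075,.09)),(t,T(268,512),(-.112,-.075,.09)),(t,T(180,48),(.175,.075,.09)),(t,T(384,105),(.175,-.075,.09)),
(t,T(175,432),(-.08,0,.102)),(t,T(203,337),(-.015,0,.112)),
(s,S(750,68),(-.112,.075,.09)),(s,S(612,33),(-.112,-.075,.09)),(s,S(470,205),(.175,-.075,.09)),(s,S(620,245),(.175,.075,.09)),(s,S(670,60),(-.08,0,.102)),(s,S(642,93),(-.015,0,.112))]
def W(p,l): c,n=np.cos(p[2]),np.sin(p[2]); return np.array([p[0]+c*l[0]-n*l[1],p[1]+n*l[0]+c*l[1],l[2]])
if __name__=='__main__':
    fun=lambda p:np.concatenate([np.subtract(proj(c,W(p,l)),m) for c,m,l in obs])
    for sub in (obs[:6],obs[6:],obs):
        f2=lambda p:np.concatenate([np.subtract(proj(c,W(p,l)),m) for c,m,l in sub])
        r=least_squares(f2,[.6,0,0.]); print(r.x.round(4),np.degrees(r.x[2]))
    print(r.fun.reshape(-1,2).round(1))
    print('tab',W(r.x,(-.08,0,.102)),'rib',W(r.x,(-.015,0,.112)))
    st=get_state();print(st['clock'],st['tool_pos'])
    from scipy.spatial.transform import Rotation as R
    print(R.from_quat(st['eef_rot']).as_matrix().round(3))
E
python3 fit.py
```

```text
[ 0.5448  0.0336 -0.3106] -17.79402065022965
[ 0.5464  0.0352 -0.3106] -17.79679132878204
[ 0.5452  0.0343 -0.3102] -17.774317577561803
[[-0.8  0.1]
 [ 0.3 -0.3]
 [-0.8 -0.2]
 [ 0.5  0.2]
 [-0.2 -0.2]
 [-0.3 -0.3]
 [ 0.5 -0.1]
 [ 0.1 -1. ]
 [-0.9 -0.5]
 [ 0.5  2.4]
 [-0.6 -1.1]
 [-0.9 -2.1]]
tab [0.46904409 0.0587114  0.102     ] rib [0.5309414  0.03886895 0.112     ]
0.1 [0.16402757 0.602516   0.24898684]
[[-0.965  0.263 -0.   ]
 [ 0.263  0.965 -0.002]
 [-0.    -0.002 -1.   ]]
```

Both views agree to 2 mm. The extractor is at (0.5455, 0.0345) with a yaw of -17.8°, and the tab is at (0.469, 0.059). The gripper is already within 2.6° of alignment, so I'll close the jaws and move above the tab.

Emit:
{"api": "send_rows", "payload": {
  "motion": [
    {"rz":0.0445,"jaw":0,"x":-1,"y":-1},
    {"x":-3,"y":-2.8,"jaw":0},
    {"x":-3,"y":-2.8,"jaw":0},
    {"x":-3,"y":-2.8,"jaw":0},
    {"x":-3,"y":-2.8,"jaw":0}
  ]
}}

```text
schema error: expected keys x, y, z, rx, ry, rz, jaw
```

Emit:
{"api": "send_rows", "payload": {
  "motion": [
    {"x":-3,"y":-2.8,"jaw":0},
    {"x":-3,"y":-2.8,"jaw":0},
    {"x":-3,"y":-2.8,"jaw":0},
    {"x":-3,"y":-2.8,"jaw":0},
    {"x":-3,"y":-2.8,"jaw":0}
  ]
}}

```text
schema error: expected keys x, y, z, rx, ry, rz, jaw
```

Emit:
{"api": "send_rows", "payload": {
  "motion": [
    {"x":-3,"y":-2.8,"jaw":0},
    {"x":-3,"y":-2.8,"jaw":0},
    {"x":-2,"y":-1.8,"jaw":0},
    {"jaw":0},
    {"jaw":0}
  ]
}}

```text
schema error: expected keys x, y, z, rx, ry, rz, jaw
```

Emit:
{"api": "send_rows", "payload": {
  "motion": [
    {"x":-1,"y":-1,"z":0,"rx":0,"ry":0,"rz":0.0445,"jaw":0},
    {"x":-3,"y":-2.8,"z":0,"rx":0,"ry":0,"rz":0,"jaw":0},
    {"x":-3,"y":-2.8,"z":0,"rx":0,"ry":0,"rz":0,"jaw":0},
    {"x":-3,"y":-2.8,"z":0,"rx":0,"ry":0,"rz":0,"jaw":0},
    {"x":-3,"y":-2.8,"z":0,"rx":0,"ry":0,"rz":0,"jaw":0}
  ]
}}

```text
clock: 0.6
tool_pos: [0.2518, 0.4458, 0.2495]
eef_rot: [0.154, 0.988, -0.0, 0.0]
contact_force: [0.5, 0.5, -0.2]
opening: 0.573
finger_force: 0.0
```

Emit:
{"api": "send_rows", "payload": {
  "motion": [
    {"x":-3,"y":-2.8,"z":0,"rx":0,"ry":0,"rz":0,"jaw":0},
    {"x":-3,"y":-2.8,"z":0,"rx":0,"ry":0,"rz":0,"jaw":0},
    {"x":-3,"y":-2.8,"z":0,"rx":0,"ry":0,"rz":0,"jaw":0},
    {"x":-3,"y":-2.8,"z":0,"rx":0,"ry":0,"rz":0,"jaw":0},
    {"x":-3,"y":-2.8,"z":0,"rx":0,"ry":0,"rz":0,"jaw":0}
  ]
}}

```text
clock: 1.1
tool_pos: [0.3518, 0.2668, 0.2496]
eef_rot: [0.154, 0.988, -0.0, -0.0]
contact_force: [1.1, 0.2, 0.5]
opening: 0.115
finger_force: 0.0
```

Emit:
{"api": "send_rows", "payload": {
  "motion": [
    {"x":-3,"y":-2.8,"z":0,"rx":0,"ry":0,"rz":0,"jaw":0},
    {"x":-3,"y":-2.8,"z":0,"rx":0,"ry":0,"rz":0,"jaw":0},
    {"x":-3,"y":-2.8,"z":0,"rx":0,"ry":0,"rz":0,"jaw":0},
    {"x":0,"y":0,"z":0,"rx":0,"ry":0,"rz":0,"jaw":0},
    {"x":0,"y":0,"z":0,"rx":0,"ry":0,"rz":0,"jaw":0}
  ]
}}

```text
clock: 1.6
tool_pos: [0.4116, 0.1602, 0.2495]
eef_rot: [0.156, 0.988, 0.0, -0.0]
contact_force: [0.6, -0.2, -0.9]
opening: 0.011
finger_force: 0.0
```

```bash
cat > go.py <<'E'
import sys
from fit import *
from scipy.spatial.transform import Rotation as R
P=[.5455,.0345,-.3103]
def rep(l):
    st=get_state();M=R.from_quat(st['eef_rot']).as_matrix();d=M.T@(W(P,l)-st['tool_pos'])
    c,n=np.cos(P[2]),np.sin(P[2]);e=np.subtract(st['tool_pos'][:2],P[:2])
    print('t',st['clock'],'tcp',st['tool_pos'].round(4),'ext frame',np.round([c*e[0]+n*e[1],-n*e[0]+c*e[1]],4),'yaw err',((np.arctan2(M[1,0],M[0,0])-P[2]-np.pi+np.pi)%(2*np.pi)-np.pi).round(4),'tilt',M[:,2].round(3))
    print('tool d cm',(d*100).round(2),'F',np.round(st['contact_force'],1),'open',st['opening'])
if __name__=='__main__': rep(tuple(map(float,sys.argv[1:4])))
E
python3 go.py -.08 0 .13
```

```text
t 1.6 tcp [0.4116 0.1602 0.2495] ext frame [-0.1659  0.0788] yaw err -0.0027 tilt [-0.  0. -1.]
tool d cm [-8.62 -7.86 11.95] F [ 0.6 -0.2 -0.9] open 0.01055092217655548
```

Emit:
{"api": "send_rows", "payload": {
  "motion": [
    {"x":-2.9,"y":-2.6,"z":0.5,"rx":0,"ry":0,"rz":0,"jaw":0},
    {"x":-2.9,"y":-2.6,"z":1.5,"rx":0,"ry":0,"rz":0,"jaw":0},
    {"x":-2.8,"y":-2.6,"z":3,"rx":0,"ry":0,"rz":0,"jaw":0},
    {"x":0,"y":0,"z":4,"rx":0,"ry":0,"rz":0,"jaw":0},
    {"x":0,"y":0,"z":2.5,"rx":0,"ry":0,"rz":0,"jaw":0}
  ]
}}

```text
clock: 2.1
tool_pos: [0.469, 0.0611, 0.1327]
eef_rot: [0.154, 0.988, 0.0, -0.001]
contact_force: [0.2, 0.9, -0.9]
opening: 0.007
finger_force: 0.0
```

Run:
```python
from go import *
rep((-.08,0,.13)); w=snap('wrist','w1');snap('top','t1');snap('scene','s1')
print(w['vertical_fov'],w['cx'],w['cy'])
a=cv2.resize(load('t1')['img'][170:260,220:310],(360,360));b=cv2.resize(load('s1')['img'][170:260,235:325],(360,360))
c=cv2.resize(w['img'],(560,420))
o=np.zeros((600,800,3),np.uint8);o[:360,:360]=a;o[:360,400:760]=b;o[360:,:320]=cv2.resize(c,(320,240));cv2.imwrite('pics/b.png',o[:,:,::-1])
```

```text
t 2.1 tcp [0.469  0.0611 0.1327] ext frame [-0.081   0.0019] yaw err 0.0003 tilt [-0.002  0.001 -1.   ]
tool d cm [-0.1  -0.19  0.27] F [ 0.2  0.9 -0.9] open 0.006924334398977662
65.70646984690485 282.72946816748197 208.25481955157784
```

View pics/b.png

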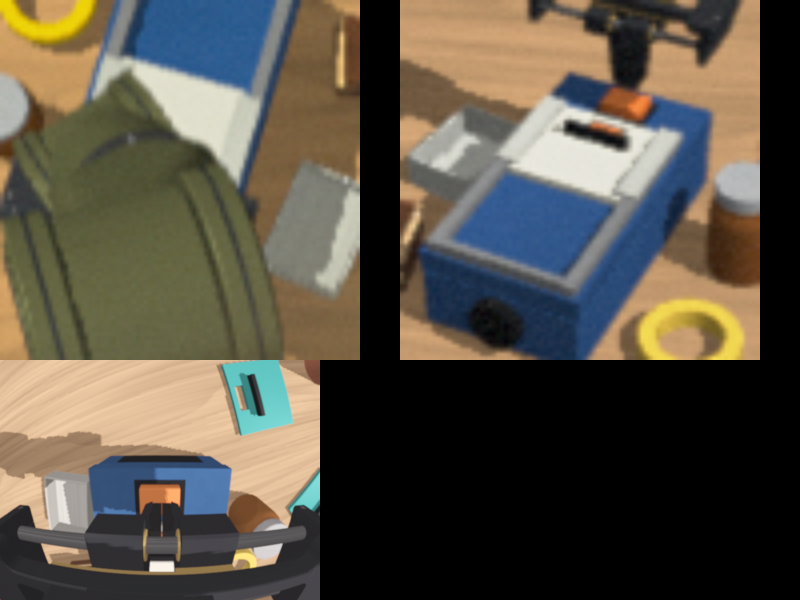

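The closed fingertips hang above the orange tab, about (630,85) in the scene panel and (160,500) in the wrist panel, centred on it. I'll press straight down now.

Emit:
{"api": "send_rows", "payload": {
  "motion": [
    {"x":0,"y":-0.1,"z":0.6,"rx":0,"ry":0,"rz":0,"jaw":0},
    {"x":0,"y":0,"z":0.6,"rx":0,"ry":0,"rz":0,"jaw":0},
    {"x":0,"y":0,"z":0.5,"rx":0,"ry":0,"rz":0,"jaw":0},
    {"x":0,"y":0,"z":0.3,"rx":0,"ry":0,"rz":0,"jaw":0},
    {"x":0,"y":0,"z":0,"rx":0,"ry":0,"rz":0,"jaw":0}
  ]
}}

```text
clock: 2.75
tool_pos: [0.4691, 0.0595, 0.1146]
eef_rot: [0.155, 0.988, -0.0, -0.0]
contact_force: [-0.0, -0.5, 0.1]
opening: 0.008
finger_force: 0.0
```

Emit:
{"api": "send_rows", "payload": {
  "motion": [
    {"x":0,"y":0,"z":0.2,"rx":0,"ry":0,"rz":0,"jaw":0},
    {"x":0,"y":0,"z":0.2,"rx":0,"ry":0,"rz":0,"jaw":0},
    {"x":0,"y":0,"z":0.1,"rx":0,"ry":0,"rz":0,"jaw":0},
    {"x":0,"y":0,"z":0,"rx":0,"ry":0,"rz":0,"jaw":0},
    {"x":0,"y":0,"z":0,"rx":0,"ry":0,"rz":0,"jaw":0}
  ]
}}

```text
clock: 3.25
tool_pos: [0.4694, 0.0595, 0.1098]
eef_rot: [0.155, 0.988, 0.0, 0.0]
contact_force: [0.4, -0.5, 3.7]
opening: 0.004
finger_force: 1.6
```

Emit:
{"api": "send_rows", "payload": {
  "motion": [
    {"x":0,"y":0,"z":0.2,"rx":0,"ry":0,"rz":0,"jaw":0},
    {"x":0,"y":0,"z":0.2,"rx":0,"ry":0,"rz":0,"jaw":0},
    {"x":0,"y":0,"z":0.2,"rx":0,"ry":0,"rz":0,"jaw":0},
    {"x":0,"y":0,"z":0,"rx":0,"ry":0,"rz":0,"jaw":0},
    {"x":0,"y":0,"z":0,"rx":0,"ry":0,"rz":0,"jaw":0}
  ]
}}

```text
clock: 3.75
tool_pos: [0.4693, 0.0595, 0.1034]
eef_rot: [0.155, 0.988, 0.0, 0.0]
contact_force: [1.3, -0.2, 1.3]
opening: 0.002
finger_force: 0.5
```

Emit:
{"api": "send_rows", "payload": {
  "motion": [
    {"x":0,"y":0,"z":0.1,"rx":0,"ry":0,"rz":0,"jaw":0},
    {"x":0,"y":0,"z":0,"rx":0,"ry":0,"rz":0,"jaw":0},
    {"x":0,"y":0,"z":0.05,"rx":0,"ry":0,"rz":0,"jaw":0},
    {"x":0,"y":0,"z":0,"rx":0,"ry":0,"rz":0,"jaw":0},
    {"x":0,"y":0,"z":0,"rx":0,"ry":0,"rz":0,"jaw":0}
  ]
}}

```text
clock: 4.25
tool_pos: [0.4694, 0.0595, 0.1033]
eef_rot: [0.155, 0.988, 0.0, 0.001]
contact_force: [-2.2, -1.0, 17.2]
opening: 0.005
finger_force: 8.7
```

The tab has reached its stop: the force rose to 17 N at tip height 0.092. I'll lift, look, and move in front of the rib.

Emit:
{"api": "send_rows", "payload": {
  "motion": [
    {"x":0,"y":0,"z":-0.5,"rx":0,"ry":0,"rz":0,"jaw":0},
    {"x":0,"y":0,"z":-1.4,"rx":0,"ry":0,"rz":0,"jaw":0},
    {"x":0,"y":0,"z":-1.7,"rx":0,"ry":0,"rz":0,"jaw":0},
    {"x":-2.2,"y":0,"z":0,"rx":0,"ry":0,"rz":0,"jaw":0},
    {"x":-2.0,"y":0,"z":0,"rx":0,"ry":0,"rz":0,"jaw":0}
  ]
}}

```text
clock: 4.75
tool_pos: [0.5093, 0.0466, 0.1385]
eef_rot: [0.154, 0.988, 0.0, -0.0]
contact_force: [-0.4, 0.3, -1.1]
opening: 0.005
finger_force: 0.0
```

Run:
```python
from go import *
rep((-.036,0,.1115)); snap('wrist','w2');snap('scene','s2')
b=cv2.resize(load('s2')['img'][170:260,235:325],(400,400));c=load('w2')['img'][120:420,130:430]
cv2.imwrite('pics/c.png',np.hstack([b,cv2.resize(c,(400,400))])[:,:,::-1])
```

```text
t 4.75 tcp [0.5093 0.0466 0.1385] ext frame [-0.0382  0.0004] yaw err 0.0008 tilt [-0.001  0.    -1.   ]
tool d cm [-0.22 -0.04  2.7 ] F [-0.4  0.3 -1.1] open 0.00535922460055416
```

View pics/c.png

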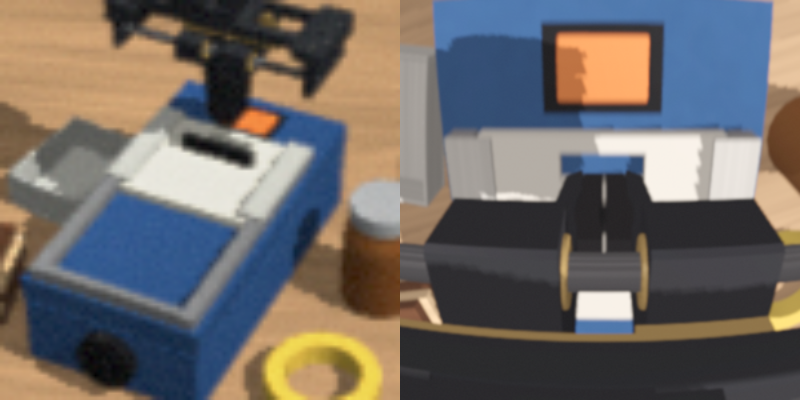

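The tab is now flush at (255,122) in the left panel, and the hook has dropped out of the window, which shows blue. The fingers hang on the tab side of the rib. I'll lower to 2–3 mm above the plate, then push gently.

Emit:
{"api": "send_rows", "payload": {
  "motion": [
    {"x":0,"y":0,"z":1.0,"rx":0,"ry":0,"rz":0,"jaw":0},
    {"x":0,"y":0,"z":0.9,"rx":0,"ry":0,"rz":0,"jaw":0},
    {"x":0,"y":0,"z":0.6,"rx":0,"ry":0,"rz":0,"jaw":0},
    {"x":0,"y":0,"z":0,"rx":0,"ry":0,"rz":0,"jaw":0},
    {"x":0,"y":0,"z":0,"rx":0,"ry":0,"rz":0,"jaw":0}
  ]
}}

```text
clock: 5.35
tool_pos: [0.5086, 0.0469, 0.1129]
eef_rot: [0.154, 0.988, -0.0, -0.001]
contact_force: [0.5, 0.3, 0.1]
opening: 0.004
finger_force: 0.0
```

```bash
python3 go.py -.028 0 .1115
```

```text
t 5.35 tcp [0.5086 0.0469 0.1129] ext frame [-0.0389  0.0005] yaw err 0.0007 tilt [-0.001 -0.    -1.   ]
tool d cm [-1.09 -0.05  0.13] F [0.5 0.3 0.1] open 0.004050892471843026
```

Tip at 0.102, 4 mm above the plate and 10 mm below the rib top. No contact yet, so I start the slow push.

Emit:
{"api": "send_rows", "payload": {
  "motion": [
    {"x":-0.4,"y":0,"z":0.05,"rx":0,"ry":0,"rz":0,"jaw":0},
    {"x":-0.4,"y":0,"z":0.05,"rx":0,"ry":0,"rz":0,"jaw":0},
    {"x":-0.3,"y":0,"z":0,"rx":0,"ry":0,"rz":0,"jaw":0},
    {"x":-0.3,"y":0,"z":0,"rx":0,"ry":0,"rz":0,"jaw":0},
    {"x":-0.3,"y":0,"z":0,"rx":0,"ry":0,"rz":0,"jaw":0}
  ]
}}

```text
clock: 5.85
tool_pos: [0.5255, 0.0413, 0.1123]
eef_rot: [0.155, 0.988, 0.0, -0.0]
contact_force: [-0.6, 0.5, 1.3]
opening: 0.006
finger_force: 0.4
```

Emit:
{"api": "send_rows", "payload": {
  "motion": [
    {"x":-0.4,"y":0,"z":0,"rx":0,"ry":0,"rz":0,"jaw":0},
    {"x":-0.4,"y":0,"z":0,"rx":0,"ry":0,"rz":0,"jaw":0},
    {"x":-0.4,"y":0,"z":0,"rx":0,"ry":0,"rz":0,"jaw":0},
    {"x":-0.4,"y":0,"z":0,"rx":0,"ry":0,"rz":0,"jaw":0},
    {"x":-0.4,"y":0,"z":0,"rx":0,"ry":0,"rz":0,"jaw":0}
  ]
}}

```text
clock: 6.35
tool_pos: [0.5447, 0.0352, 0.1122]
eef_rot: [0.155, 0.988, 0.0, 0.0]
contact_force: [-0.6, 0.6, 1.2]
opening: 0.002
finger_force: 0.4
```

Run:
```python
from go import *
rep((.077,0,.112)); snap('scene','s3')
cv2.imwrite('pics/d.png',cv2.resize(load('s3')['img'][170:260,235:325],(450,450))[:,:,::-1])
```

```text
t 6.35 tcp [0.5447 0.0352 0.1122] ext frame [-0.0009  0.0005] yaw err -0.0 tilt [ 0.  0. -1.]
tool d cm [-7.79 -0.05  0.02] F [-0.6  0.6  1.2] open 0.0022965333652102287
```

View pics/d.png

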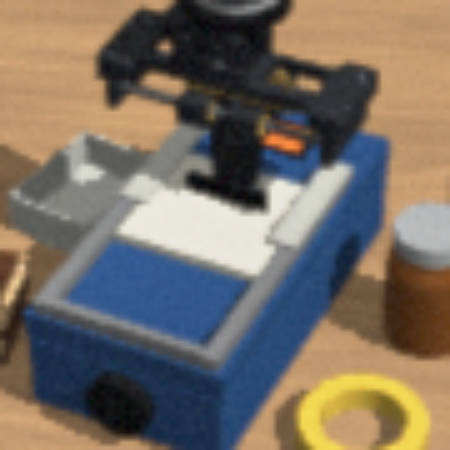

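The cover is sliding: the rib at (228,190) has moved with the fingers, flat and straight, at about 1 N. I'll carry on.

Emit:
{"api": "send_rows", "payload": {
  "motion": [
    {"x":-0.4,"y":0,"z":0,"rx":0,"ry":0,"rz":0,"jaw":0},
    {"x":-0.4,"y":0,"z":0,"rx":0,"ry":0,"rz":0,"jaw":0},
    {"x":-0.4,"y":0,"z":0,"rx":0,"ry":0,"rz":0,"jaw":0},
    {"x":-0.4,"y":0,"z":0,"rx":0,"ry":0,"rz":0,"jaw":0},
    {"x":-0.4,"y":0,"z":0,"rx":0,"ry":0,"rz":0,"jaw":0}
  ]
}}

```text
clock: 6.9
tool_pos: [0.5638, 0.0291, 0.1122]
eef_rot: [0.155, 0.988, 0.0, 0.0]
contact_force: [-0.3, 0.5, -0.2]
opening: 0.003
finger_force: 0.2
```

Emit:
{"api": "send_rows", "payload": {
  "motion": [
    {"x":-0.4,"y":0,"z":0,"rx":0,"ry":0,"rz":0,"jaw":0},
    {"x":-0.4,"y":0,"z":0,"rx":0,"ry":0,"rz":0,"jaw":0},
    {"x":-0.4,"y":0,"z":0,"rx":0,"ry":0,"rz":0,"jaw":0},
    {"x":-0.4,"y":0,"z":0,"rx":0,"ry":0,"rz":0,"jaw":0},
    {"x":-0.4,"y":0,"z":0,"rx":0,"ry":0,"rz":0,"jaw":0}
  ]
}}

```text
clock: 7.4
tool_pos: [0.5828, 0.0231, 0.1122]
eef_rot: [0.154, 0.988, 0.0, -0.0]
contact_force: [-0.3, 0.3, 0.2]
opening: 0.007
finger_force: 0.2
```

Emit:
{"api": "send_rows", "payload": {
  "motion": [
    {"x":-0.4,"y":0,"z":0,"rx":0,"ry":0,"rz":0,"jaw":0},
    {"x":-0.4,"y":0,"z":0,"rx":0,"ry":0,"rz":0,"jaw":0},
    {"x":-0.4,"y":0,"z":0,"rx":0,"ry":0,"rz":0,"jaw":0},
    {"x":-0.4,"y":0,"z":0,"rx":0,"ry":0,"rz":0,"jaw":0},
    {"x":-0.4,"y":0,"z":0,"rx":0,"ry":0,"rz":0,"jaw":0}
  ]
}}

```text
clock: 7.9
tool_pos: [0.6018, 0.0169, 0.1122]
eef_rot: [0.155, 0.988, 0.0, -0.0]
contact_force: [-0.2, 0.6, 0.7]
opening: 0.009
finger_force: 0.3
```

Run:
```python
from go import *
rep((.077,0,.112)); snap('scene','s4')
cv2.imwrite('pics/e.png',cv2.resize(load('s4')['img'][170:260,235:325],(450,450))[:,:,::-1])
```

```text
t 7.9 tcp [0.6018 0.0169 0.1122] ext frame [0.059  0.0005] yaw err 0.0 tilt [-0.  0. -1.]
tool d cm [-1.8  -0.05  0.02] F [-0.2  0.6  0.7] open 0.00867872327451345
```

View pics/e.png

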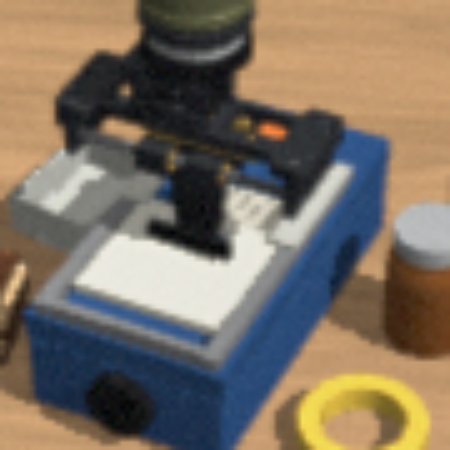

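The cover lies flat between the walls, with its leading edge near (210,325), about 25 mm short of the stop bar. The pleated filter is appearing at (250,205). I'll finish the push slowly.

Emit:
{"api": "send_rows", "payload": {
  "motion": [
    {"x":-0.4,"y":0,"z":0,"rx":0,"ry":0,"rz":0,"jaw":0},
    {"x":-0.4,"y":0,"z":0,"rx":0,"ry":0,"rz":0,"jaw":0},
    {"x":-0.4,"y":0,"z":0,"rx":0,"ry":0,"rz":0,"jaw":0},
    {"x":-0.2,"y":0,"z":0,"rx":0,"ry":0,"rz":0,"jaw":0},
    {"x":-0.2,"y":0,"z":0,"rx":0,"ry":0,"rz":0,"jaw":0}
  ]
}}

```text
clock: 8.45
tool_pos: [0.6168, 0.0121, 0.1122]
eef_rot: [0.155, 0.988, 0.0, -0.0]
contact_force: [-1.0, 0.0, 0.5]
opening: 0.002
finger_force: 0.4
```

Emit:
{"api": "send_rows", "payload": {
  "motion": [
    {"x":-0.2,"y":0,"z":0,"rx":0,"ry":0,"rz":0,"jaw":0},
    {"x":-0.2,"y":0,"z":0,"rx":0,"ry":0,"rz":0,"jaw":0},
    {"x":-0.1,"y":0,"z":0,"rx":0,"ry":0,"rz":0,"jaw":0},
    {"x":0,"y":0,"z":0,"rx":0,"ry":0,"rz":0,"jaw":0},
    {"x":0,"y":0,"z":0,"rx":0,"ry":0,"rz":0,"jaw":0}
  ]
}}

```text
clock: 8.95
tool_pos: [0.6218, 0.0105, 0.1123]
eef_rot: [0.155, 0.988, 0.0, 0.0]
contact_force: [-0.1, 0.7, 0.3]
opening: 0.007
finger_force: 0.0
```

Back off the rib, lift and clear the view.

Emit:
{"api": "send_rows", "payload": {
  "motion": [
    {"x":0.5,"y":0,"z":0,"rx":0,"ry":0,"rz":0,"jaw":0},
    {"x":0.8,"y":0,"z":0,"rx":0,"ry":0,"rz":0,"jaw":0},
    {"x":0,"y":0,"z":-2,"rx":0,"ry":0,"rz":0,"jaw":0},
    {"x":0,"y":0,"z":-4,"rx":0,"ry":0,"rz":0,"jaw":0},
    {"x":0,"y":0,"z":-4,"rx":0,"ry":0,"rz":0,"jaw":0}
  ]
}}

```text
clock: 9.45
tool_pos: [0.6077, 0.0149, 0.2127]
eef_rot: [0.154, 0.988, -0.0, -0.001]
contact_force: [1.5, -0.1, 0.1]
opening: 0.007
finger_force: 0.0
```

Emit:
{"api": "send_rows", "payload": {
  "motion": [
    {"x":1,"y":2,"z":-2,"rx":0,"ry":0,"rz":0,"jaw":0},
    {"x":2,"y":3,"z":0,"rx":0,"ry":0,"rz":0,"jaw":0},
    {"x":2,"y":3,"z":0,"rx":0,"ry":0,"rz":0,"jaw":0},
    {"x":2,"y":3,"z":0,"rx":0,"ry":0,"rz":0,"jaw":0},
    {"x":2,"y":3,"z":0,"rx":0,"ry":0,"rz":0,"jaw":0}
  ]
}}

```text
clock: 9.95
tool_pos: [0.5648, 0.1767, 0.2323]
eef_rot: [0.154, 0.988, -0.0, -0.0]
contact_force: [0.2, -0.3, 0.5]
opening: 0.001
finger_force: 0.0
```

Emit:
{"api": "send_rows", "payload": {
  "motion": [
    {"x":2,"y":3,"z":0,"rx":0,"ry":0,"rz":0,"jaw":0},
    {"x":2,"y":3,"z":0,"rx":0,"ry":0,"rz":0,"jaw":0},
    {"x":2,"y":3,"z":0,"rx":0,"ry":0,"rz":0,"jaw":0},
    {"x":1,"y":3,"z":0,"rx":0,"ry":0,"rz":0,"jaw":0},
    {"x":0,"y":0,"z":0,"rx":0,"ry":0,"rz":0,"jaw":0}
  ]
}}

```text
clock: 10.45
tool_pos: [0.5333, 0.3177, 0.2324]
eef_rot: [0.15, 0.989, 0.002, -0.001]
contact_force: [0.0, 0.2, 0.0]
opening: 0.008
finger_force: 0.0
```

Run:
```python
from go import *
rep((.0,0,.2)); a=snap('scene','s5');b=snap('top','t5')
cv2.imwrite('pics/f.png',np.hstack([cv2.resize(a['img'][165:275,215:325],(400,400)),cv2.resize(b['img'][140:250,210:320],(400,400))])[:,:,::-1])
for x in (.081,.093,.097): print(x,[(np.array(proj(s,W(P,(x,0,.112))))-o)*400/110 for s,o in((a,(215,165)),(b,(210,140)))])
```

```text
t 10.45 tcp [0.5333 0.3177 0.2324] ext frame [-0.0981  0.2659] yaw err 0.0083 tilt [-0.001  0.005 -1.   ]
tool d cm [ -9.59 -26.69   3.09] F [0.  0.2 0. ] open 0.007570062730395846
0.081 [array([204.10631065, 188.75577639]), array([210.75588267, 142.64143454])]
0.093 [array([198.35847104, 196.14187239]), array([214.42219278, 130.35487947])]
0.097 [array([196.42688936, 198.62399588]), array([215.64216423, 126.26650565])]
```

View pics/f.png

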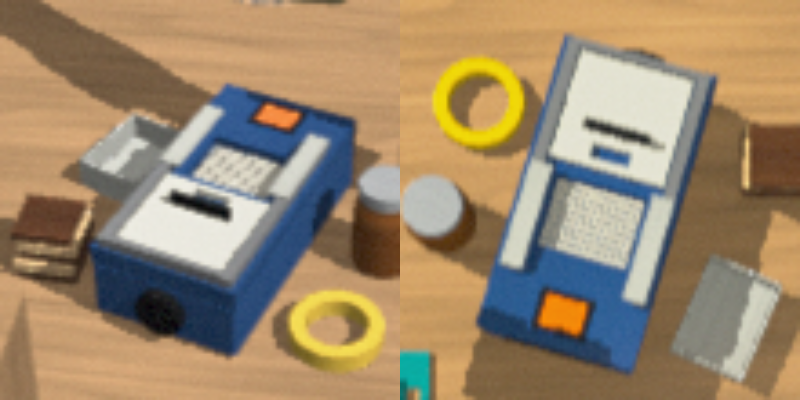

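The cover lies flat on the rear deck. The rib at (218,132) in the right panel corresponds to x ≈ 92 mm, past the 81 mm needed. A blue strip shows between the fully exposed filter and the cover's edge, the tab is in, and the neighbours have not moved. The arm is clear, so I'm handing in.

```bash
python3 -c "
from plant import *
print(finish_job())"
```

```text
the job is handed in; nothing more can be done
None
```

The job is done and handed in at about 10.5 s: the tab is pressed fully in, the white cover lies flat on the rear deck about 11 mm past the needed position, and the filter is completely uncovered, with the things next to the extractor unmoved in the last pictures.

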